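# Show a handset body to the inspection camera

### The job

Take the shortest of the three handset bodies out of the rack and hold it up in the air in front of the inspection camera, so that the lens looks squarely at the middle of its square raised camera island from 10 cm away, with the handset's long edges level and the gripper not over the island. Do not touch the camera or its stand, and leave the other two handsets where they stand. Finish while still holding the handset there, steady, in the gripper.

Things in the scene. Friction and masses are not known exactly. Their poses are not given: they have to be found in the camera images.
- handset: Shortest handset: aluminium slab 124 long (x) x 10 thick (y) x 62 mm high (z), about 130 g, standing on a long edge in any one of the rack's slots. Origin: middle of its lower edge; z up. Its back (+y) carries a dark square camera island, 26 x 26 mm, 3 mm proud, near the +x end under the upper edge; -y side: flush black screen. Mass centre at its middle; grip across the middle of the upper edge.
- island (a point): Middle of the outer face of that handset's camera island, at (40, 8, 42) mm in the handset's frame, same axes as the handset.
- view (a point): Imaginary point 100 mm straight out of the middle of the island's face (along the handset's +y), same axes as the handset. The lens belongs here when the handset is shown properly, within the tolerances.
- handset_b: Another handset of the same kind, 146 mm long, 66 mm high, 10 mm thick, with an island too; stands in another slot. Origin and axes as for the first. Leave it.
- handset_c: The longest handset of the same kind, 160 mm long, 68 mm high, 10 mm thick, with an island too; stands in another slot. Origin and axes as for the first. Leave it.
- rack: Fixed black rack, base 110 (x) x 180 (y) x 12 mm, origin at the underside's centre. Three open-ended slots along x at y = -62, 0, +62 mm, each between two rails 22 mm high and 12 mm apart, so a handset's lower edge is 12 mm above the table and free once raised 22 mm. The handsets' x and y lie along the rack's x and y.
- stand: Inspection camera's stand: grey base 130 x 110 x 16 mm fixed to the table, post 20 mm thick, 376 mm high at its middle; origin: centre of the underside. The camera head sits on a short arm to the stand's -x, at a height and downward tilt that vary between starts.
- lens (a point): Middle of the lens's front glass, 0.18 to 0.29 m above the table. -x points straight out of the lens, the way the camera looks (towards the robot, 0.2 to 0.6 rad downward); y is level, z the camera's up. A ring light of 66 mm diameter starts 4 mm behind the glass; it, the barrel and the 44 mm square grey camera body all lie on the +x side of this point.
Mind the look-alikes: they are no part of the job. What is shaped like the handset but brown, orange or pink is not meant.

How it is judged:
By the outcome, as a careful person would: the job done as asked, in the order asked, and still so for the second after the job is handed in, while the arm keeps its last pose, push and grip.
It also fails if it takes over 38 s, if anything falls off the work surface, if the arm or the gripper's body presses on something with over 40 N, if the wrist force passes 120 N, or if a joint passes its speed limit or range.

### The arm

A 6-joint arm with a two-finger parallel gripper is mounted at the origin on the work surface. World frame = base frame: x ahead of the robot, y to its left, z up, the work surface at z = 0. Lengths are in m, angles in rad, forces in N, time in s.
With the tool pointing down it reaches from about 0.325 to 0.85 m from the base axis. Payload 15.5 kg.
Tool frame: the origin (TCP) lies between the finger pads, 19 mm behind the fingertips; this is the grasp point; z points along the fingers, y is the line along which they close (so a half turn about z gives the same grasp; the last joint's range is limited). The gripper opens to 91 mm and grips with 3 to 60 N. Pads are 32 mm wide; open, the fingers measure 118 mm over their backs; the gripper's body (76 mm by 178 mm) begins 60 mm behind the grasp point.
Start: joints at [1.097, 0.494, 1.345, -0, 1.302, -0.096], TCP at [0.231, 0.581, 0.233] pointing down, gripper open.
Joint ranges: [-2.91, 2.91], [-0.82, 2.16], [0.22, 2.67], [-1.22, 4.37], [0.12, 2.79], [-3.08, 3.08]. Speed limits (rad/s): [1.89, 1.89, 2.57, 3.01, 3.01, 3.01].

### API

Orientations are given as a rotation vector (axis times angle).
In Python, from workcell import get_obs, imaging, robot gives the robot as it stands.
- The arm moves only by the tool step_arm, never from a script. Its argument "rows" is a list of rows, each an object of numbers: "fingers": the closure, from 0 (fully open) to 1 (shut); "dx", "dy", "dz": the shift along the tool's x, y, z in units of 500 mm (1.0 is 500 mm); "turn": the turn about the tool's z in units of 60 degrees (1.0 is 60 degrees). In form: [{"fingers": .., "dx": .., "dy": .., "dz": .., "turn": ..}, ...]. A call has 1 to 12 rows; each row is the pose to reach, as a shift and turn from the pose commanded when the call began, along the tool's axes at that moment; what a row does not reach only later rows make up. A row lasts 1/12 s, in which the tool goes at most 41.7 mm and 7.16 degrees, less where a joint would pass 70% of its speed; a pose out of reach is approached as far as the arm can. A call with a number of a shift or a turn outside -1 to 1 is refused whole. A call with a gripper value outside its range is refused whole. The fingers move at their own pace and stop on an object; the grip force is fixed at half the most. Time passes only in rows, so rows that repeat a pose let the fingers close. It gives the time, the measured TCP pose, the force, the opening and the grip force at its end, in the units of the state.
- get_obs(): the state, without advancing time (a new reading comes with each control period).
- imaging.get_image(name): name is "scene" or "side" or "wrist"; returns a dict with "pixels" (420x560x3 uint8, blue, green, red), "camera_matrix" (3x3 intrinsics, pixels), "camera_from_world" (4x4, takes a point from world to camera coordinates). Camera axes: x right, y down, z forward; pixel columns grow to the right and rows downward; lengths in m; the calibration is good to about 2 mm. A picture is of the moment at which its call begins. There is no depth.
- robot.hand_in(): hands the job in; it is judged then, once.
Trained networks look in a picture, given as the dict that the camera call returned (one of the last four; its "shot" number tells which), for a name from the list of things; names that differ only in an ending like _2 or _b are one class to them, and where a whole thing is asked for, a point or a joint stands for the part that bears it (a point fixed in the world has none). Each returns a list of dicts, best first, with "p" (0 to 1); they miss things now and then, are a little off and sometimes report something else, mostly with a low value. They report only what shows in the picture. A call takes as long as a camera call. They do not tell look-alikes from the thing itself.
- imaging.boxes_of(name, picture): "centre" ([row, column] as shares, 0 to 1, of the picture: columns of its width, rows of its height, amid what is visible of it).
- imaging.outline_of(name, picture): "pixels" (420x560 bool, what is visible of it) and "centre" ([row, column] as shares, 0 to 1, of the picture: columns of its width, rows of its height, amid what is visible of it).
- imaging.landmark_of(name, picture): "centre" ([row, column] as shares, 0 to 1, of the picture: columns of its width, rows of its height: a listed point, or the origin of a listed thing).
The state is a dict: "t": time; "qpos": joint angles; "joint_velocities": joint speeds; "joint_torque": joint torques, N m; "position": TCP position; "tcp_rot": TCP orientation; "force": force on the tool from outside, world axes, zero at the start; "wrist_torque": the same for the moment, N m; "width": finger opening in m; "grip_force": force on a finger pad.
Only numpy, scipy, OpenCV 4.12 (cv2) and the standard library are available. Lean on these libraries where they do the work, as an engineer would, in place of code of your own. Each camera call takes 0.05 s, during which the arm holds its last target. There are 200 camera calls.

## Working session

There is one attempt and no reset: what is moved stays moved. The work goes in short steps, Python scripts to look and compute and a tool call to move; the robot and the scene stay as the last step left them, time stands still between calls to the robot, and variables do not carry over. Pictures are saved under pics/ and viewed, at most 10 in all, crops included, and the job is handed in when it is done.

Besides the shell and the picture viewer there is one more tool, called after "Emit:" by a JSON object that holds its "fn" and its "kwargs". step_arm: Moves the arm, as the interface text tells. Its arguments: {"type":"object","properties":{"rows":{"type":"array","items":{"type":"object","properties":{"fingers":{"type":"number"},"dx":{"type":"number"},"dy":{"type":"number"},"dz":{"type":"number"},"turn":{"type":"number"}}}}},"required":["rows"]}

```bash
mkdir -p pics; ls -a
cat > h.py <<'E'
from workcell import get_obs, imaging, robot
import numpy as np, cv2
def look(n, save=None):
    p=imaging.get_image(n)
    if save: cv2.imwrite(f'pics/{save}.png',p['pixels'])
    return p
def px(c): return np.array([c[1]*560,c[0]*420])
def P(p): return p['camera_matrix']@p['camera_from_world'][:3]
def proj(p,X):
    u=P(p)@np.append(X,1); return u[:2]/u[2]
def tri(ps,uvs):
    A=[]
    for p,(u,v) in zip(ps,uvs):
        M=P(p); A+= [u*M[2]-M[0], v*M[2]-M[1]]
    A=np.array(A); A/=np.linalg.norm(A[:,:3],axis=1)[:,None]
    return np.linalg.lstsq(A[:,:3],-A[:,3],rcond=None)[0]
E
python3 - <<'E'
from h import *
np.set_printoptions(precision=4,suppress=True)
print(get_obs())
ps=[look('scene','scene0'),look('side','side0')]
for n in ['rack','stand','lens','handset','island','handset_b','handset_c']:
    for k,p in zip('AB',ps):
        print(n,k,[(round(d['p'],2),px(d['centre']).round(1)) for d in imaging.landmark_of(n,p)][:6])
cv2.imwrite('pics/both0.png',cv2.resize(np.vstack([p['pixels'] for p in ps]),(800,1200))[:600]) if 0 else None
for p in ps: print(p['camera_from_world'], p['camera_matrix'][0,0], p['shot'])
print([a for a in dir(robot) if a[0]!='_'],[a for a in dir(imaging) if a[0]!='_'])
E
```

```text
.
..
pics
{'t': 0.0, 'qpos': array([ 1.0965,  0.4941,  1.3461,  0.    ,  1.3025, -0.0955]), 'joint_velocities': array([-0.0007, -0.0001, -0.0003, -0.0005,  0.0016,  0.0004]), 'joint_torque': array([ -0.0025, -87.8805, -38.186 ,   0.0704,   0.053 ,  -0.    ]), 'position': array([0.2309, 0.5804, 0.2322]), 'tcp_rot': array([-0.5914, -3.0851,  0.0018]), 'force': array([ 1.0665, -0.0229,  0.0867]), 'wrist_torque': array([-0.0199, -0.0281,  0.0082]), 'grip_force': 0.0, 'width': 0.09158430743262158}
rack A [(0.85, array([251. , 232.4]))]
rack B [(0.89, array([282.2, 272.2]))]
stand A [(0.69, array([332.4, 387.8]))]
stand B [(0.89, array([343.6, 175.4]))]
lens A [(0.94, array([349.6, 266.6]))]
lens B [(0.6, array([314.9, 107.6]))]
handset A [(0.87, array([246.6, 153.9])), (0.84, array([256.3, 298.5])), (0.77, array([271.7, 232. ])), (0.77, array([249.3, 232.7])), (0.68, array([226.5, 236.4])), (0.63, array([178.3, 229.4]))]
handset B [(0.94, array([337.6, 231.1])), (0.77, array([339.5, 330.4])), (0.77, array([160.3, 364.1])), (0.76, array([281.5, 269.9])), (0.58, array([264.4, 255.6])), (0.5
[... 790 characters left out ...]
2. ])), (0.77, array([249.3, 232.7])), (0.68, array([226.5, 236.4])), (0.63, array([178.3, 229.4]))]
handset_c B [(0.94, array([337.6, 231.1])), (0.77, array([339.5, 330.4])), (0.77, array([160.3, 364.1])), (0.76, array([281.5, 269.9])), (0.58, array([264.4, 255.6])), (0.57, array([305.7, 283.3]))]
[[-0.3466  0.9378  0.0188  0.2766]
 [ 0.6806  0.2652 -0.6829 -0.1916]
 [-0.6455 -0.2239 -0.7302  1.5254]
 [ 0.      0.      0.      1.    ]] 443.55282393693045 1
[[ 0.9393 -0.3429 -0.0098 -0.5024]
 [-0.2194 -0.5786 -0.7856  0.1582]
 [ 0.2637  0.7401 -0.6187  0.9959]
 [ 0.      0.      0.      1.    ]] 404.1732232603327 2
['IKError', 'hand_in'] ['boxes_of', 'get_image', 'landmark_of', 'outline_of']
```

View pics/scene0.png

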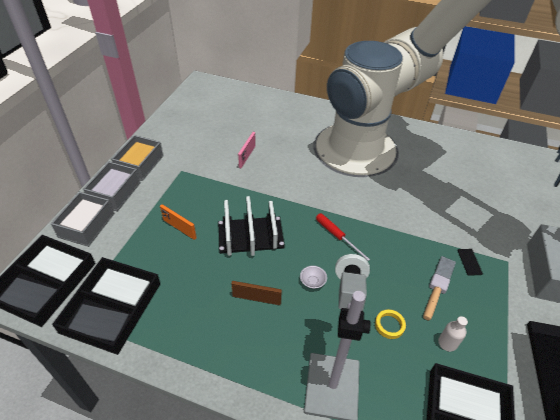

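View pics/side0.png

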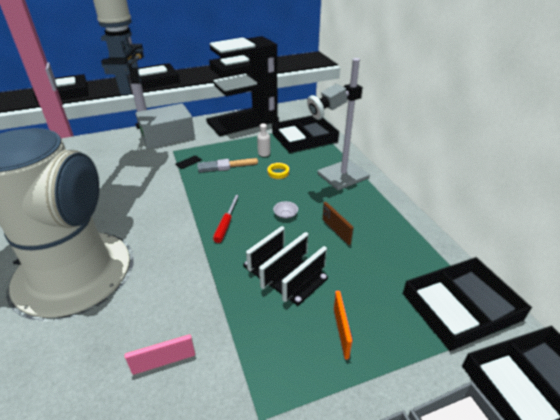

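Run:
```python
from h import *
np.set_printoptions(precision=4,suppress=True)
ps=[look('scene'),look('side')]
for n,a,b in [('rack',(251,232.4),(282.2,272.2)),('stand',(332.4,387.8),(343.6,175.4)),('lens',(349.6,266.6),(314.9,107.6)),('hm',(249.3,232.7),(281.5,269.9)),('hl',(226.5,236.4),(305.7,283.3)),('hr',(271.7,232),(264.4,255.6))]:
    X=tri(ps,[a,b]); print(n,X,[proj(p,X)-q for p,q in zip(ps,(a,b))])
c1=ps[0]['pixels'][180:310,200:400]; c2=ps[1]['pixels'][80:320,240:390]
cv2.imwrite('pics/c1.png',cv2.resize(c1,None,fx=4,fy=4,interpolation=cv2.INTER_CUBIC))
cv2.imwrite('pics/c2.png',cv2.resize(c2[:80],None,fx=4,fy=4,interpolation=cv2.INTER_CUBIC))
cv2.imwrite('pics/c3.png',cv2.resize(c2[130:],None,fx=5,fy=5,interpolation=cv2.INTER_CUBIC))
```

```text
rack [ 0.4809 -0.1899  0.0051] [array([-0.036 ,  0.0225]), array([-0.0438, -0.0235])]
stand [0.8182 0.1396 0.0004] [array([-0.426 ,  0.2906]), array([-0.2988, -0.1471])]
lens [0.6889 0.1087 0.2694] [array([ 0.1545, -0.1263]), array([0.1174, 0.082 ])]
hm [ 0.4831 -0.1901  0.0097] [array([ 1.2519, -0.7907]), array([1.5267, 0.8114])]
hl [ 0.52   -0.2461  0.0085] [array([ 0.4732, -0.26  ]), array([0.5796, 0.2795])]
hr [ 0.4593 -0.1318  0.0117] [array([ 1.2233, -0.8548]), array([1.4617, 0.8376])]
```

View pics/c1.png

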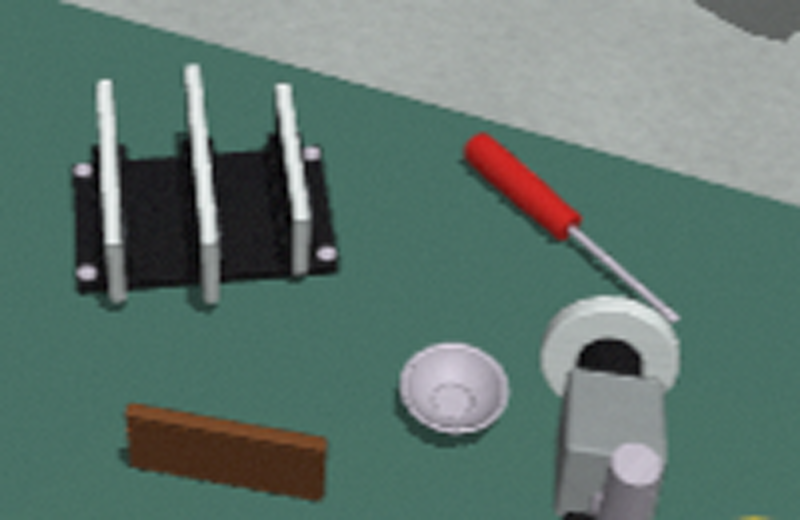

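View pics/c3.png

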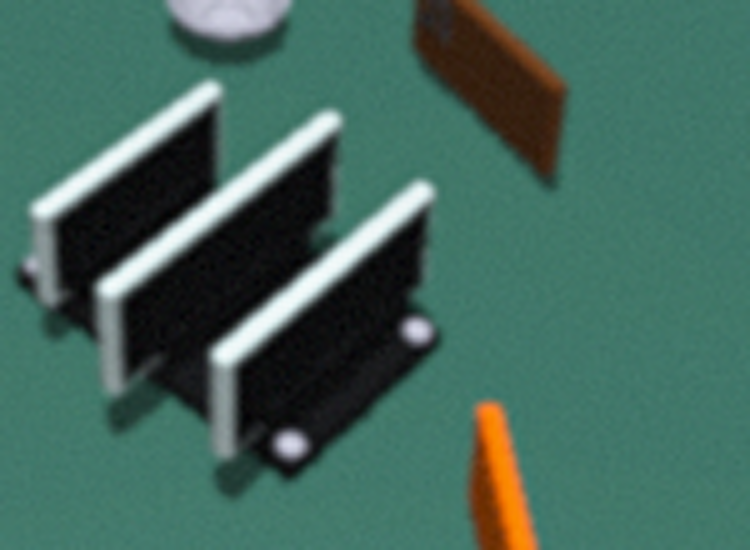

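```bash
cat >> h.py <<'E'
from scipy.spatial.transform import Rotation as Rot
def bp(p,uv,z):
    M=P(p); u,v=uv
    A=np.array([u*M[2]-M[0],v*M[2]-M[1]]); b=-A[:,3]-A[:,2]*z
    return np.linalg.solve(A[:,:2],b)
def goto(X,o=None):
    "tool-axis shift (units of 500 mm) to world point X"
    o=o or get_obs(); R=Rot.from_rotvec(o['tcp_rot']).as_matrix()
    return R.T@(np.array(X)-o['position'])/0.5
E
python3 - <<'E'
from h import *
np.set_printoptions(precision=4,suppress=True)
ps=[look('scene'),look('side')]
s=lambda x,y:(200+x/4-.375,180+y/4-.375); d=lambda x,y:(240+x/5-.4,210+y/5-.4)
for n,f,p,z in [('near',s(302,215),ps[0],.074),('far',s(283,87),ps[0],.074),('near',d(213,90),ps[1],.074),('far',d(39,211),ps[1],.074)]: print(n,bp(p,f,z))
for n,f in [('s1',(311,153)),('s2',(327,253)),('s3',(83,170)),('s4',(87,272))]: print(n,bp(ps[0],s(*f),.013))
for n,f in [('t1',(417,330)),('t2',(291,444))]: print(n,bp(ps[1],d(*f),.013))
for k,p in zip('AB',ps):
  for dd in imaging.outline_of('lens',p)[:2]:
    m=dd['pixels'];ys,xs=np.nonzero(m); print(k,dd['p'],xs.min(),xs.max(),ys.min(),ys.max(),m.sum())
E
```

```text
near [ 0.5128 -0.1067]
far [ 0.4092 -0.1591]
near [ 0.5112 -0.1104]
far [ 0.4055 -0.1615]
s1 [ 0.4092 -0.1368]
s2 [ 0.491  -0.0952]
s3 [ 0.4833 -0.2831]
s4 [ 0.5652 -0.2418]
t1 [ 0.5652 -0.2409]
t2 [ 0.4833 -0.2827]
A 0.81 336 369 254 308 1303
A 0.32 218 284 216 253 1603
B 0.61 307 346 84 117 786
```

View pics/c2.png

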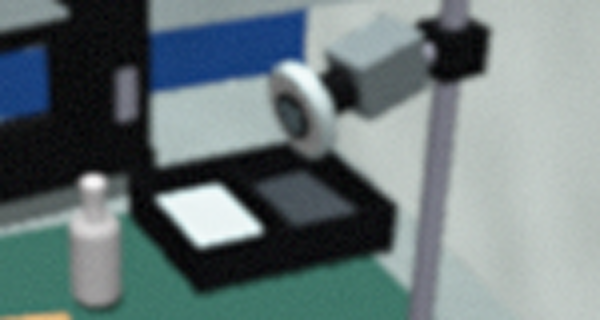

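Emit:
{"fn": "step_arm", "kwargs": {"rows": [{"dx": -0.05,"dy": -0.05,"turn": -0.07,"fingers": 0.5},{"dx": -0.55,"dy": -0.66,"dz": -0.04,"turn": -0.81,"fingers": 0.5},{"dx": -0.55,"dy": -0.66,"dz": -0.04,"turn": -0.81,"fingers": 0.5},{"dx": -0.55,"dy": -0.66,"dz": -0.04,"turn": -0.81,"fingers": 0.5},{"dx": -0.55,"dy": -0.66,"dz": -0.04,"turn": -0.81,"fingers": 0.5},{"dx": -0.55,"dy": -0.66,"dz": -0.04,"turn": -0.81,"fingers": 0.5},{"dx": -0.55,"dy": -0.66,"dz": -0.04,"turn": -0.81,"fingers": 0.5},{"dx": -0.55,"dy": -0.66,"dz": -0.04,"turn": -0.81,"fingers": 0.5},{"dx": -0.55,"dy": -0.66,"dz": -0.04,"turn": -0.81,"fingers": 0.5},{"dx": -0.55,"dy": -0.66,"dz": -0.04,"turn": -0.81,"fingers": 0.5},{"dx": -0.55,"dy": -0.66,"dz": -0.04,"turn": -0.81,"fingers": 0.5},{"dx": -0.55,"dy": -0.66,"dz": -0.04,"turn": -0.81,"fingers": 0.5}]}}

```text
schema error: expected keys fingers, dx, dy, dz, turn
```

Run:
```python
from h import *
o=get_obs(); print(o['position'],Rot.from_rotvec(o['tcp_rot']).as_matrix().round(3),o['qpos'].round(3)); print(goto([.459,-.134,.20]))
```

```text
[0.23113483 0.58065882 0.23270177] [[-0.929  0.37  -0.   ]
 [ 0.37   0.929 -0.   ]
 [-0.    -0.    -1.   ]] [ 1.096  0.494  1.346 -0.     1.303 -0.095]
[-0.95203926 -1.15941658  0.06550681]
```

Emit:
{"fn": "step_arm", "kwargs": {"rows": [{"fingers": 0.5,"dx": -0.03,"dy": -0.04,"dz": 0,"turn": -0.07},{"fingers": 0.5,"dx": -0.55,"dy": -0.66,"dz": -0.04,"turn": -0.81},{"fingers": 0.5,"dx": -0.55,"dy": -0.66,"dz": -0.04,"turn": -0.81},{"fingers": 0.5,"dx": -0.55,"dy": -0.66,"dz": -0.04,"turn": -0.81},{"fingers": 0.5,"dx": -0.55,"dy": -0.66,"dz": -0.04,"turn": -0.81},{"fingers": 0.5,"dx": -0.55,"dy": -0.66,"dz": -0.04,"turn": -0.81},{"fingers": 0.5,"dx": -0.55,"dy": -0.66,"dz": -0.04,"turn": -0.81},{"fingers": 0.5,"dx": -0.55,"dy": -0.66,"dz": -0.04,"turn": -0.81},{"fingers": 0.5,"dx": -0.55,"dy": -0.66,"dz": -0.04,"turn": -0.81},{"fingers": 0.5,"dx": -0.55,"dy": -0.66,"dz": -0.04,"turn": -0.81},{"fingers": 0.5,"dx": -0.55,"dy": -0.66,"dz": -0.04,"turn": -0.81},{"fingers": 0.5,"dx": -0.55,"dy": -0.66,"dz": -0.04,"turn": -0.81}]}}

```text
t: 2.1
position: [0.3658, 0.1682, 0.2532]
tcp_rot: [-0.726, 3.056, -0.002]
force: [0.1, 1.3, -0.6]
width: 0.0456
grip_force: 0.0
```

Run:
```python
from h import *
o=get_obs(); print(o['position'],Rot.from_rotvec(o['tcp_rot']).as_matrix().round(3),o['qpos'].round(3)); print(goto([.459,-.134,.20]))
```

```text
[0.36581921 0.16817721 0.25319713] [[-0.893 -0.45   0.001]
 [-0.45   0.893 -0.001]
 [-0.001 -0.001 -1.   ]] [ 2.830e-01  1.530e-01  1.822e+00 -1.000e-03  1.166e+00 -1.753e+00]
[ 0.10552485 -0.62343071  0.10720671]
```

Emit:
{"fn": "step_arm", "kwargs": {"rows": [{"fingers": 0.5,"dx": 0.1,"dy": -0.62,"dz": 0.02,"turn": 0},{"fingers": 0.5,"dx": 0.1,"dy": -0.62,"dz": 0.02,"turn": 0},{"fingers": 0.5,"dx": 0.1,"dy": -0.62,"dz": 0.02,"turn": 0},{"fingers": 0.5,"dx": 0.1,"dy": -0.62,"dz": 0.02,"turn": 0},{"fingers": 0.5,"dx": 0.1,"dy": -0.62,"dz": 0.02,"turn": 0},{"fingers": 0.5,"dx": 0.1,"dy": -0.62,"dz": 0.02,"turn": 0},{"fingers": 0.5,"dx": 0.1,"dy": -0.62,"dz": 0.02,"turn": 0},{"fingers": 0.5,"dx": 0.1,"dy": -0.62,"dz": 0.02,"turn": 0},{"fingers": 0.5,"dx": 0.1,"dy": -0.62,"dz": 0.02,"turn": 0},{"fingers": 0.5,"dx": 0.1,"dy": -0.62,"dz": 0.02,"turn": 0}]}}

```text
t: 2.93
position: [0.4604, -0.1276, 0.2425]
tcp_rot: [0.727, -3.056, -0.0]
force: [-0.4, 0.8, -0.1]
width: 0.0459
grip_force: 0.0
```

Run:
```python
from h import *
np.set_printoptions(precision=4,suppress=True)
o=get_obs(); print(o['position'])
p=look('wrist','wrist1')
X=[(.459,-.134)]
u=np.array([np.cos(np.radians(27)),np.sin(np.radians(27))]);n=np.array([-u[1],u[0]])
for a in(-62,62):
  for b in (-5,5):
    q=np.array(X[0])+u*a/1e3+n*b/1e3; print(a,b,proj(p,[*q,.074]))
```

```text
[ 0.4604 -0.1276  0.2425]
-62 -5 [269.4601 124.6521]
-62 5 [280.8541 124.5888]
62 -5 [271.1826 257.1674]
62 5 [281.5679 257.1147]
```

View pics/wrist1.png

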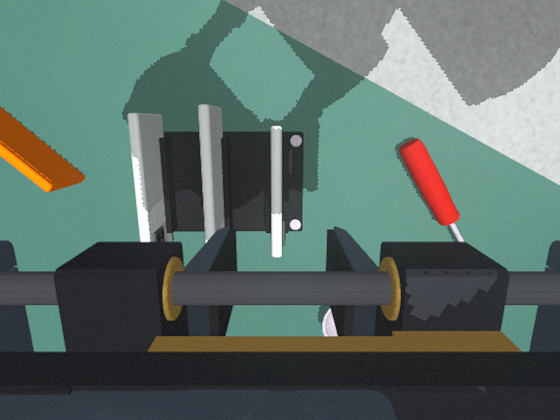

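Emit:
{"fn": "step_arm", "kwargs": {"rows": [{"fingers": 0.5,"dx": 0.005,"dy": -0.002,"dz": 0.06,"turn": 0},{"fingers": 0.5,"dx": 0.005,"dy": -0.002,"dz": 0.13,"turn": 0},{"fingers": 0.5,"dx": 0.005,"dy": -0.002,"dz": 0.2,"turn": 0},{"fingers": 0.5,"dx": 0.005,"dy": -0.002,"dz": 0.26,"turn": 0},{"fingers": 0.5,"dx": 0.005,"dy": -0.002,"dz": 0.31,"turn": 0},{"fingers": 0.5,"dx": 0.005,"dy": -0.002,"dz": 0.34,"turn": 0},{"fingers": 0.5,"dx": 0.005,"dy": -0.002,"dz": 0.362,"turn": 0},{"fingers": 0.5,"dx": 0.005,"dy": -0.002,"dz": 0.362,"turn": 0},{"fingers": 0.5,"dx": 0.005,"dy": -0.002,"dz": 0.362,"turn": 0}]}}

```text
t: 3.73
position: [0.4581, -0.1276, 0.0618]
tcp_rot: [0.732, -3.054, -0.001]
force: [-0.1, -0.6, 0.6]
width: 0.0454
grip_force: 0.0
```

Emit:
{"fn": "step_arm", "kwargs": {"rows": [{"fingers": 1,"dx": 0,"dy": 0,"dz": 0,"turn": 0},{"fingers": 1,"dx": 0,"dy": 0,"dz": 0,"turn": 0},{"fingers": 1,"dx": 0,"dy": 0,"dz": 0,"turn": 0},{"fingers": 1,"dx": 0,"dy": 0,"dz": 0,"turn": 0},{"fingers": 1,"dx": 0,"dy": 0,"dz": 0,"turn": 0},{"fingers": 1,"dx": 0,"dy": 0,"dz": 0,"turn": 0},{"fingers": 1,"dx": 0,"dy": 0,"dz": 0,"turn": 0},{"fingers": 1,"dx": 0,"dy": 0,"dz": 0,"turn": 0}]}}

```text
t: 4.4
position: [0.4606, -0.1308, 0.0623]
tcp_rot: [-0.73, 3.052, -0.007]
force: [2.6, -17.9, -4.6]
width: 0.0101
grip_force: 29.9
```

Emit:
{"fn": "step_arm", "kwargs": {"rows": [{"fingers": 1,"dx": 0,"dy": -0.006,"dz": 0,"turn": 0},{"fingers": 1,"dx": 0,"dy": -0.006,"dz": -0.02,"turn": 0},{"fingers": 1,"dx": 0,"dy": -0.006,"dz": -0.06,"turn": 0},{"fingers": 1,"dx": 0,"dy": -0.006,"dz": -0.12,"turn": 0},{"fingers": 1,"dx": 0,"dy": -0.006,"dz": -0.18,"turn": 0},{"fingers": 1,"dx": 0,"dy": -0.006,"dz": -0.25,"turn": 0},{"fingers": 1,"dx": 0,"dy": -0.006,"dz": -0.32,"turn": 0},{"fingers": 1,"dx": 0,"dy": -0.006,"dz": -0.39,"turn": 0},{"fingers": 1,"dx": 0,"dy": -0.006,"dz": -0.46,"turn": 0},{"fingers": 1,"dx": 0,"dy": -0.006,"dz": -0.5,"turn": 0},{"fingers": 1,"dx": 0,"dy": -0.006,"dz": -0.5,"turn": 0},{"fingers": 1,"dx": 0,"dy": -0.006,"dz": -0.5,"turn": 0}]}}

```text
t: 5.4
position: [0.46, -0.1315, 0.3123]
tcp_rot: [-0.73, 3.054, -0.002]
force: [-0.4, 0.8, -2.8]
width: 0.01
grip_force: 30.0
```

Run:
```python
from h import *
np.set_printoptions(precision=4,suppress=True)
o=get_obs(); print(o['position'],o['qpos'],o['wrist_torque'])
print(Rot.from_rotvec(o['tcp_rot']).as_matrix())
ps=[look('scene'),look('side')]
p=ps[0]
cr=cv2.resize(p['pixels'][100:310,180:400],(800,764))[:600]
for n in ['lens']:
  for k,q in zip('AB',ps): print([(d['p'],px(d['centre'])) for d in imaging.landmark_of(n,q)][:3])
a=cv2.resize(p['pixels'][130:310,200:390],None,fx=3,fy=3,interpolation=cv2.INTER_CUBIC)[:540,:570]
b=cv2.resize(ps[1]['pixels'][70:270,250:350],None,fx=2.3,fy=2.7,interpolation=cv2.INTER_CUBIC)
cv2.imwrite('pics/lift.png',np.hstack([a,b]))
```

```text
[ 0.46   -0.1315  0.3123] [-0.4034  0.2062  1.5721  0.0001  1.3615 -2.4435] [ 0.0861  0.0339 -0.0463]
[[-0.8919 -0.4523  0.0017]
 [-0.4523  0.8919 -0.0007]
 [-0.0012 -0.0013 -1.    ]]
[(0.8, array([348.992, 265.818]))]
[]
```

View pics/lift.png

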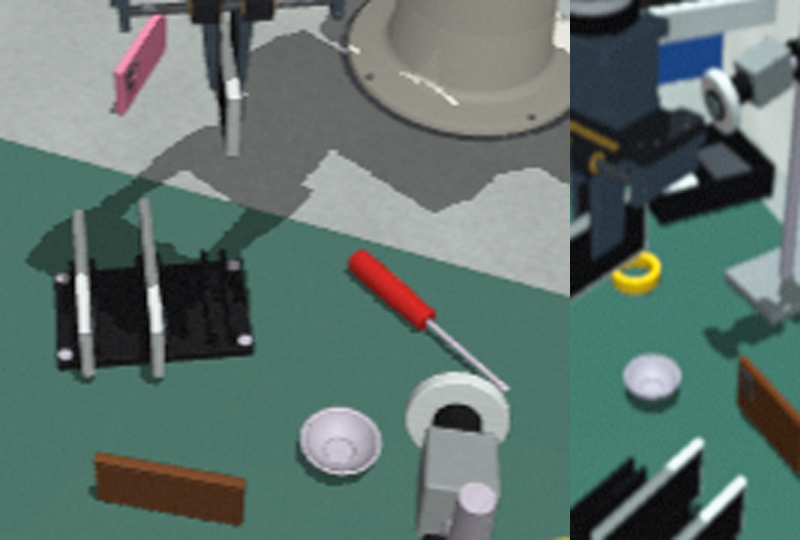

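Emit:
{"fn": "step_arm", "kwargs": {"rows": [{"fingers": 1,"dx": -0.02,"dy": 0.01,"dz": -0.02,"turn": 0.05},{"fingers": 1,"dx": -0.06,"dy": 0.02,"dz": -0.07,"turn": 0.15},{"fingers": 1,"dx": -0.12,"dy": 0.04,"dz": -0.12,"turn": 0.26},{"fingers": 1,"dx": -0.18,"dy": 0.06,"dz": -0.17,"turn": 0.37},{"fingers": 1,"dx": -0.24,"dy": 0.08,"dz": -0.22,"turn": 0.48},{"fingers": 1,"dx": -0.3,"dy": 0.1,"dz": -0.27,"turn": 0.59},{"fingers": 1,"dx": -0.35,"dy": 0.12,"dz": -0.276,"turn": 0.7},{"fingers": 1,"dx": -0.355,"dy": 0.121,"dz": -0.276,"turn": 0.81},{"fingers": 1,"dx": -0.355,"dy": 0.121,"dz": -0.276,"turn": 0.9},{"fingers": 1,"dx": -0.355,"dy": 0.121,"dz": -0.276,"turn": 0.9}]}}

```text
t: 6.43
position: [0.591, 0.0034, 0.4482]
tcp_rot: [-0.742, -3.05, 0.001]
force: [0.6, -0.6, -1.7]
width: 0.01
grip_force: 30.0
```

Emit:
{"fn": "step_arm", "kwargs": {"rows": [{"fingers": 1,"dx": 0,"dy": 0,"dz": 0,"turn": 0.11},{"fingers": 1,"dx": 0,"dy": 0,"dz": 0,"turn": 0.22},{"fingers": 1,"dx": 0,"dy": 0,"dz": 0,"turn": 0.33},{"fingers": 1,"dx": 0,"dy": 0,"dz": 0,"turn": 0.44},{"fingers": 1,"dx": 0,"dy": 0,"dz": 0,"turn": 0.55},{"fingers": 1,"dx": 0,"dy": 0,"dz": 0,"turn": 0.66},{"fingers": 1,"dx": 0,"dy": 0,"dz": 0,"turn": 0.77},{"fingers": 1,"dx": 0,"dy": 0,"dz": 0,"turn": 0.825},{"fingers": 1,"dx": 0,"dy": 0,"dz": 0,"turn": 0.825},{"fingers": 1,"dx": 0,"dy": 0,"dz": 0,"turn": 0.825}]}}

```text
t: 7.27
position: [0.5906, 0.0026, 0.4491]
tcp_rot: [-1.941, -2.469, 0.001]
force: [0.4, 0.3, -2.0]
width: 0.0097
grip_force: 30.0
```

Run:
```python
from h import *
np.set_printoptions(precision=4,suppress=True)
o=get_obs(); print(o['position'],o['qpos'],o['t'])
print(Rot.from_rotvec(o['tcp_rot']).as_matrix())
p=look('wrist','wrist2'); s=look('scene')
print(p['camera_from_world'],p['camera_matrix'])
print([(d['p'],px(d['centre'])) for d in imaging.landmark_of('lens',p)][:3], proj(p,[.689,.109,.269]))
a=s['pixels'][130:300,170:390]
cv2.imwrite('pics/w2.png',np.vstack([p['pixels'][:, :],]))
```

```text
[0.5906 0.0026 0.4491] [-0.0966  0.3202  1.0529  0.      1.7696 -0.3347] 7.2667
[[-0.2358  0.9718 -0.0011]
 [ 0.9718  0.2358  0.0001]
 [ 0.0004 -0.0011 -1.    ]]
[[ 0.9721  0.2345 -0.0007 -0.574 ]
 [ 0.2276 -0.9428  0.2436 -0.2123]
 [ 0.0564 -0.237  -0.9699  0.5668]
 [ 0.      0.      0.      1.    ]] [[354.7611   0.     281.0647]
 [  0.     354.7611 210.8007]
 [  0.       0.       1.    ]]
[(0.71, array([404.992, 103.11 ]))] [415.8205 107.6819]
```

View pics/wrist2.png

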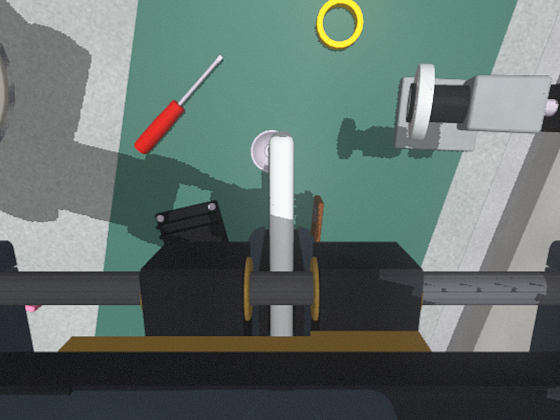

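```bash
cat > fit.py <<'E'
from h import *
from scipy.optimize import minimize
np.set_printoptions(precision=4,suppress=True)
W,S=look('wrist'),look('scene')
rois=[(W,395,445,55,150),(S,325,375,245,300)]
obs=[]
for p,x0,x1,y0,y1 in rois:
    c=p['pixels'][y0:y1,x0:x1].min(2); 
    t,m=cv2.threshold(c,0,255,cv2.THRESH_OTSU); t=max(t,185)
    print('otsu',t,np.percentile(c,[5,50,90,99]))
    big=cv2.resize(c,None,fx=4,fy=4,interpolation=cv2.INTER_CUBIC)
    m=(big>t).astype(np.uint8); n,l,st,_=cv2.connectedComponentsWithStats(m)
    k=1+st[1:,4].argmax(); obs.append((p,x0,y0,(l==k)))
a=np.linspace(0,2*np.pi,40)
def pts(v,d,r,sq=False):
    L=v[:3];ps,th=v[3:5]
    X=np.array([np.cos(th)*np.cos(ps),np.cos(th)*np.sin(ps),np.sin(th)])  # +x of lens frame: back & up
    Y=np.array([-np.sin(ps),np.cos(ps),0]);Z=np.cross(X,Y)
    if sq: e=[(r,r),(r,-r),(-r,-r),(-r,r)]
    else: e=[(r*np.cos(t),r*np.sin(t)) for t in a]
    return [L+X*d+Y*y+Z*z for y,z in e]
def hull(p,x0,y0,shape,P3):
    uv=np.array([proj(p,q) for q in P3]); uv=((uv-[x0,y0]+.5)*4-.5)
    m=np.zeros(shape,np.uint8); cv2.fillConvexPoly(m,cv2.convexHull(np.round(uv*16).astype(np.int32)),1,shift=4); return m>0
def model(v,o):
    p,x0,y0,m=o; sh=m.shape
    ring=hull(p,x0,y0,sh,pts(v,.004,.033)+pts(v,.004+v[5],.033))
    body=hull(p,x0,y0,sh,pts(v,v[6],.022,1)+pts(v,v[6]+.06,.022,1))
    bar=hull(p,x0,y0,sh,pts(v,.004+v[5],v[7])+pts(v,v[6],v[7]))
    return ring&~body&~bar
def cost(v):
    return sum(1-(lambda r:(r&o[3]).sum()/(r|o[3]).sum())(model(v,o)) for o in obs)+1e3*max(0,.003-v[5])
best=None
for th in (.25,.4,.55):
    v0=np.array([.689,.109,.269,.235,th,.012,.045,.017])
    sx=np.vstack([v0]+[v0+np.eye(8)[i]*s for i,s in enumerate([.006,.006,.006,.06,.08,.004,.008,.003])])
    for _ in range(3):
        r=minimize(cost,sx[0],method='Nelder-Mead',options=dict(initial_simplex=sx,maxfev=700,xatol=1e-5,fatol=1e-5)); sx=np.vstack([r.x]+[r.x+np.eye(8)[i]*s*.5 for i,s in enumerate([.006,.006,.006,.06,.08,.004,.008,.003])])
    print(th,r.fun,r.x)
    if best is None or r.fun<best.fun: best=r
ims=[]
for o,(p,x0,x1,y0,y1) in zip(obs,rois):
    im=cv2.resize(p['pixels'][y0:y1,x0:x1],None,fx=4,fy=4,interpolation=cv2.INTER_CUBIC); raw=im.copy()
    c,_=cv2.findContours(model(best.x,o).astype(np.uint8),0,1); cv2.drawContours(im,c,-1,(0,0,255),1)
    ims+=[raw,im]
h=max(i.shape[0] for i in ims); cv2.imwrite('pics/fit.png',np.hstack([np.pad(i,((0,h-i.shape[0]),(0,0),(0,0))) for i in ims]))
print(h,sum(i.shape[1] for i in ims))
E
timeout 500 python3 fit.py
```

```text
otsu 185 [ 48. 110. 233. 248.]
otsu 185 [ 65.  79. 180. 221.]
0.25 0.6009800265178641 [0.6884 0.1131 0.2646 0.2013 0.4245 0.0113 0.0323 0.0318]
0.4 0.5394017445752813 [0.6868 0.1122 0.2647 0.205  0.3663 0.0121 0.0221 0.0322]
0.55 0.5290404291878131 [0.6866 0.112  0.266  0.2082 0.3188 0.0133 0.0235 0.0334]
380 800
```

View pics/fit.png

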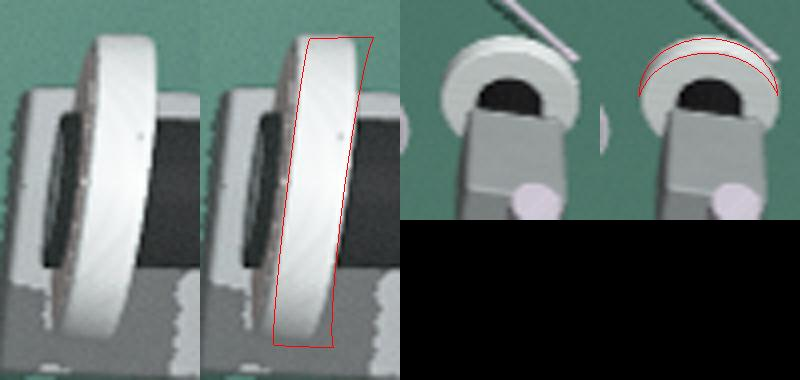

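```bash
python3 - <<'E'
s=open('fit.py').read()
s=s.replace("""    c=p['pixels'][y0:y1,x0:x1].min(2); 
""","""    c=p['pixels'][y0:y1,x0:x1]; c=c.min(2) if p is W else (255-6*np.clip(c.max(2).astype(int)-c.min(2),0,42)).astype(np.uint8)
""").replace("t=max(t,185)","t=200 if p is W else 150").replace("(S,325,375,245,300)","(S,325,375,245,289)")
s=s.replace("    return ring&~body&~bar","""    if p is S: return ring|body|bar
    return ring&~bar&~hull(p,x0,y0,sh,pts(v,.004,.033))""")
s=s.replace("v[6]+.06","v[6]+.09")
s=s.replace("cv2.drawContours(im,c,-1,(0,0,255),1)","cv2.drawContours(im,c,-1,(0,0,255),1); c,_=cv2.findContours(o[3].astype(np.uint8),0,1); cv2.drawContours(raw,c,-1,(255,0,0),1)")
open('fit.py','w').write(s)
E
timeout 500 python3 fit.py
```

```text
otsu 200 [ 48. 110. 232. 248.]
otsu 150 [  3. 114. 225. 249.]
0.25 0.36664443336396957 [0.6851 0.1125 0.2645 0.2042 0.3817 0.0128 0.0399 0.022 ]
0.4 0.3655903196268412 [0.6851 0.1124 0.2646 0.2052 0.3807 0.0127 0.0482 0.0159]
0.55 0.3643363826743006 [0.6852 0.1124 0.2642 0.2037 0.3817 0.0129 0.0526 0.0235]
380 800
```

View pics/fit.png

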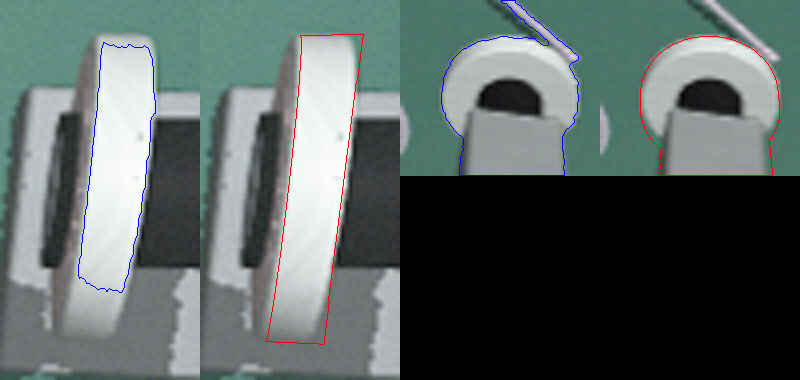

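```bash
python3 - <<'E'
s=open('fit.py').read()
s=s.replace("t=200 if","t=150 if").replace("    m=(big>t).astype(np.uint8);","""    m=(big>t).astype(np.uint8)
    if p is W:
        k=np.zeros_like(m); cv2.fillPoly(k,[np.array([(86,25),(165,25),(160,180),(132,350),(48,350)])],1); m*=k
        d=(big<90).astype(np.uint8); d[:, 90:]=0; d[:105]=0; d[280:]=0
        d=cv2.morphologyEx(d,cv2.MORPH_CLOSE,np.ones((25,25))); _,l,st,_=cv2.connectedComponentsWithStats(d); kk=1+st[1:,4].argmax(); print('dark',st[kk]); BD=l==kk
   """)
s=s.replace("""    return ring&~bar&~hull(p,x0,y0,sh,pts(v,.004,.033))""","""    C=-p['camera_from_world'][:3,:3].T@p['camera_from_world'][:3,3]
    f=np.array(pts(v,.004,.033)); b=np.array(pts(v,.004+v[5],.033)); X=(b-f)[0]
    fv=(C-f.mean(0))@X<0; bv=(C-b.mean(0))@X>0
    if fv: ring=ring&~hull(p,x0,y0,sh,f)
    if bv: ring=ring&~hull(p,x0,y0,sh,b)
    g=hull(p,x0,y0,sh,pts(v,0,v[7])+pts(v,.004,v[7]))
    global G; G=g if fv else g&~hull(p,x0,y0,sh,np.vstack([f,b]))
    return ring""")
s=s.replace("def cost(v):\n    return sum(1-","""iou=lambda a,b:(a&b).sum()/(a|b).sum()
def cost(v):
    q=[1-iou(model(v,o),o[3]) for o in obs]; q.append(1-iou(G,BD)); cost.q=q
    return q[0]+q[1]+.5*q[2]+1e3*max(0,.003-v[5])
def old(v):
    return sum(1-""")
s=s.replace("    print(th,r.fun,r.x)","    cost(r.x); print(th,r.fun,r.x,np.array(cost.q),proj(W,r.x[:3]))")
s=s.replace("for th in (.25,.4,.55)","for th in (.22,.3,.4)").replace("print('otsu'","0 and print('otsu'")
s=s[:s.index("ims=[]")]+"""
for th in (.15,.2,.25,.3,.35,.4):
    f=lambda w:cost(np.r_[w[:4],th,w[4:]])
    w0=np.delete(best.x,4); sx=np.vstack([w0]+[w0+np.eye(7)[i]*s for i,s in enumerate([.004,.004,.004,.04,.003,.008,.003])])
    r=minimize(f,w0,method='Nelder-Mead',options=dict(initial_simplex=sx,maxfev=600)); f(r.x); print('prof',th,r.fun,np.array(cost.q),r.x)
"""
open('fit.py','w').write(s)
E
timeout 560 python3 fit.py
```

```text
dark [  41  109   41  161 3893]
0.22 0.24898488195970236 [0.6826 0.1121 0.265  0.1913 0.2713 0.0118 0.057  0.0167] [0.1169 0.0852 0.0937] [407.5641 102.3702]
0.3 0.25033296109764747 [0.6827 0.1122 0.2646 0.1866 0.2732 0.0119 0.0674 0.0167] [0.1203 0.086  0.0881] [407.5687 102.295 ]
0.4 0.24968430038276068 [0.6828 0.1121 0.2643 0.1889 0.2721 0.0119 0.0675 0.0168] [0.116  0.0874 0.0926] [407.5514 102.4968]
prof 0.15 0.5020154621924044 [0.1854 0.0833 0.4666] [0.68   0.1116 0.2657 0.2086 0.011  0.0607 0.0174]
prof 0.2 0.38894215398013054 [0.1388 0.0816 0.3372] [0.6811 0.1118 0.2653 0.2051 0.0112 0.0613 0.0171]
prof 0.25 0.2717639720959291 [0.1074 0.0835 0.1619] [0.6823 0.1121 0.2647 0.1952 0.0115 0.0602 0.0166]
prof 0.3 0.29766107481342197 [0.173  0.0909 0.0675] [0.6826 0.1122 0.2647 0.187  0.0128 0.0585 0.0167]
prof 0.35 0.4521498376471727 [0.2137 0.0947 0.2875] [0.684  0.1126 0.2639 0.1797 0.0132 0.0612 0.0169]
prof 0.4 0.5564638127109571 [0.2159 0.1047 0.4717] [0.6853 0.113  0.2653 0.1776 0.013  0.051  0.0182]
```

Emit:
{"fn": "step_arm", "kwargs": {"rows": [{"fingers": 1,"dx": 0.02,"dy": 0,"dz": -0.03,"turn": 0.01},{"fingers": 1,"dx": 0.08,"dy": 0.01,"dz": -0.08,"turn": 0.02},{"fingers": 1,"dx": 0.14,"dy": 0.02,"dz": -0.14,"turn": 0.03},{"fingers": 1,"dx": 0.2,"dy": 0.03,"dz": -0.19,"turn": 0.041},{"fingers": 1,"dx": 0.25,"dy": 0.04,"dz": -0.24,"turn": 0.041},{"fingers": 1,"dx": 0.3,"dy": 0.05,"dz": -0.28,"turn": 0.041},{"fingers": 1,"dx": 0.341,"dy": 0.055,"dz": -0.302,"turn": 0.041},{"fingers": 1,"dx": 0.341,"dy": 0.055,"dz": -0.302,"turn": 0.041},{"fingers": 1,"dx": 0.341,"dy": 0.055,"dz": -0.302,"turn": 0.041}]}}

```text
t: 8.47
position: [0.5781, 0.1761, 0.601]
tcp_rot: [1.997, 2.425, 0.001]
force: [-0.4, -0.5, -1.7]
width: 0.01
grip_force: 30.0
```

Emit:
{"fn": "step_arm", "kwargs": {"rows": [{"fingers": 1,"dx": 0,"dy": 0.04,"dz": 0,"turn": 0},{"fingers": 1,"dx": 0,"dy": 0.1,"dz": 0,"turn": 0},{"fingers": 1,"dx": 0,"dy": 0.16,"dz": 0,"turn": 0},{"fingers": 1,"dx": 0,"dy": 0.22,"dz": 0,"turn": 0},{"fingers": 1,"dx": 0,"dy": 0.28,"dz": 0,"turn": 0},{"fingers": 1,"dx": 0,"dy": 0.34,"dz": 0,"turn": 0},{"fingers": 1,"dx": 0,"dy": 0.4,"dz": 0,"turn": 0}]}}

```text
t: 9.05
position: [0.7131, 0.1965, 0.5588]
tcp_rot: [1.99, 2.41, 0.035]
force: [-0.3, 0.6, -1.9]
width: 0.0097
grip_force: 30.0
```

```bash
cat > st.py <<'E'
from h import *
np.set_printoptions(precision=4,suppress=True)
o=get_obs(); R=Rot.from_rotvec(o['tcp_rot']).as_matrix(); print(o['t'],o['position'],o['qpos'],np.sum(o['qpos'][[1,2,4]])-np.pi)
print('az y',np.arctan2(R[1,1],R[0,1]),'tilt fwd',R[2,1],'side',R[2,0],'z',R[:,2])
E
python3 st.py
```

```text
9.05 [0.7131 0.1965 0.5588] [ 0.1872  0.6449  0.2218  0.0028  2.2476 -0.0011] -0.027260077008314898
az y 0.19008544448664944 tilt fwd 0.02726102138751197 side 0.002116338979981376 z [ 0.0264  0.0072 -0.9996]
```

Emit:
{"fn": "step_arm", "kwargs": {"rows": [{"fingers": 1,"dx": 0,"dy": 0,"dz": 0,"turn": 0},{"fingers": 1,"dx": 0,"dy": 0,"dz": 0,"turn": 0}]}}

```text
t: 9.22
position: [0.7119, 0.1968, 0.5604]
tcp_rot: [1.99, 2.41, 0.036]
force: [0.8, 0.9, -1.2]
width: 0.0098
grip_force: 30.0
```

```bash
python3 st.py
```

```text
9.2167 [0.7119 0.1968 0.5604] [ 0.188   0.6432  0.2207  0.0029  2.2496 -0.0008] -0.027992751129708004
az y 0.1905267418413781 tilt fwd 0.027992707096319912 side 0.002156330600759678 z [ 0.0271  0.0074 -0.9996]
```

Emit:
{"fn": "step_arm", "kwargs": {"rows": [{"fingers": 1,"dx": 0,"dy": 0.05,"dz": 0,"turn": 0},{"fingers": 1,"dx": 0,"dy": 0.1,"dz": 0,"turn": 0},{"fingers": 1,"dx": 0,"dy": 0.15,"dz": 0,"turn": 0},{"fingers": 1,"dx": 0,"dy": 0.15,"dz": 0,"turn": 0},{"fingers": 1,"dx": 0,"dy": 0.15,"dz": 0,"turn": 0}]}}

```text
t: 9.63
position: [0.7476, 0.2012, 0.5308]
tcp_rot: [1.977, 2.396, 0.075]
force: [-0.7, 0.2, -2.7]
width: 0.0103
grip_force: 30.0
```

```bash
python3 st.py
```

```text
9.6333 [0.7476 0.2012 0.5308] [ 0.1837  0.6839  0.2207  0.0059  2.1781 -0.0036] -0.05887603152750742
az y 0.190713238040258 tilt fwd 0.05886634037372168 side 0.004460122035589768 z [ 0.057   0.0155 -0.9983]
```

Emit:
{"fn": "step_arm", "kwargs": {"rows": [{"fingers": 1,"dx": 0,"dy": 0.05,"dz": -0.06,"turn": 0},{"fingers": 1,"dx": 0,"dy": 0.1,"dz": -0.12,"turn": 0},{"fingers": 1,"dx": 0,"dy": 0.15,"dz": -0.18,"turn": 0},{"fingers": 1,"dx": 0,"dy": 0.2,"dz": -0.24,"turn": 0},{"fingers": 1,"dx": 0,"dy": 0.25,"dz": -0.3,"turn": 0},{"fingers": 1,"dx": 0,"dy": 0.3,"dz": -0.36,"turn": 0},{"fingers": 1,"dx": 0,"dy": 0.3,"dz": -0.36,"turn": 0},{"fingers": 1,"dx": 0,"dy": 0.3,"dz": -0.36,"turn": 0}]}}

```text
t: 10.3
position: [0.7316, 0.1894, 0.566]
tcp_rot: [1.965, 2.381, 0.114]
force: [0.4, 1.0, -1.3]
width: 0.0102
grip_force: 30.0
```

```bash
python3 st.py
```

```text
10.3 [0.7316 0.1894 0.566 ] [ 0.1707  0.6373  0.2205  0.0101  2.1934 -0.0138] -0.09034621397225262
az y 0.19053304643138094 tilt fwd 0.0903431997604405 side 0.006401213418324718 z [ 0.0875  0.0234 -0.9959]
```

Emit:
{"fn": "step_arm", "kwargs": {"rows": [{"fingers": 1,"dx": 0,"dy": 0.9,"dz": -0.7,"turn": 0},{"fingers": 1,"dx": 0,"dy": 0.9,"dz": -0.7,"turn": 0},{"fingers": 1,"dx": 0,"dy": 0.9,"dz": -0.7,"turn": 0},{"fingers": 1,"dx": 0,"dy": 0.9,"dz": -0.7,"turn": 0},{"fingers": 1,"dx": 0,"dy": 0.9,"dz": -0.7,"turn": 0},{"fingers": 1,"dx": 0,"dy": 0.9,"dz": -0.7,"turn": 0},{"fingers": 1,"dx": 0,"dy": 0.9,"dz": -0.7,"turn": 0},{"fingers": 1,"dx": 0,"dy": 0.9,"dz": -0.7,"turn": 0}]}}

```text
t: 10.97
position: [0.7375, 0.1795, 0.5748]
tcp_rot: [1.952, 2.365, 0.152]
force: [-0.3, 0.8, -1.9]
width: 0.0097
grip_force: 30.0
```

```bash
python3 st.py
```

```text
10.9667 [0.7375 0.1795 0.5748] [ 0.1547  0.6264  0.2208  0.0149  2.1731 -0.0268] -0.12126150141159142
az y 0.1902978263923361 tilt fwd 0.12126908930047714 side 0.007951263779978505 z [ 0.1176  0.0308 -0.9926]
```

Emit:
{"fn": "step_arm", "kwargs": {"rows": [{"fingers": 1,"dx": 0.03,"dy": 0.3,"dz": -0.2,"turn": 0},{"fingers": 1,"dx": 0.03,"dy": 0.3,"dz": -0.2,"turn": 0},{"fingers": 1,"dx": 0.03,"dy": 0.3,"dz": -0.2,"turn": 0}]}}

```text
t: 11.22
position: [0.745, 0.1859, 0.5792]
tcp_rot: [1.937, 2.348, 0.193]
force: [-0.7, -0.1, -1.3]
width: 0.01
grip_force: 30.0
```

```bash
python3 st.py
```

```text
11.2167 [0.745  0.1859 0.5792] [ 0.1605  0.6227  0.2203  0.0172  2.1432 -0.0201] -0.15532594764121566
az y 0.1902441782872979 tilt fwd 0.15498903595221478 side 0.009746786970278504 z [ 0.1503  0.039  -0.9879]
```

Emit:
{"fn": "step_arm", "kwargs": {"rows": [{"fingers": 1,"dx": 0.03,"dy": 0.3,"dz": -0.2,"turn": 0},{"fingers": 1,"dx": 0.03,"dy": 0.3,"dz": -0.2,"turn": 0},{"fingers": 1,"dx": 0.03,"dy": 0.3,"dz": -0.2,"turn": 0}]}}

```text
t: 11.47
position: [0.7508, 0.191, 0.5853]
tcp_rot: [1.923, 2.331, 0.231]
force: [-0.1, -0.3, -1.4]
width: 0.0097
grip_force: 30.0
```

```bash
python3 st.py
```

```text
11.4667 [0.7508 0.191  0.5853] [ 0.165   0.6168  0.2203  0.0193  2.1166 -0.0145] -0.1878591520317454
az y 0.18995313003596181 tilt fwd 0.18701549236415677 side 0.011596934921135144 z [ 0.1814  0.0469 -0.9823]
```

Emit:
{"fn": "step_arm", "kwargs": {"rows": [{"fingers": 1,"dx": 0.15,"dy": 0.3,"dz": -0.2,"turn": 0},{"fingers": 1,"dx": 0.15,"dy": 0.3,"dz": -0.2,"turn": 0},{"fingers": 1,"dx": 0.15,"dy": 0.3,"dz": -0.2,"turn": 0}]}}

```text
t: 11.72
position: [0.7475, 0.2255, 0.5921]
tcp_rot: [1.909, 2.316, 0.27]
force: [-0.2, -0.3, -1.4]
width: 0.0099
grip_force: 30.0
```

```bash
python3 st.py
```

```text
11.7167 [0.7475 0.2255 0.5921] [0.2121 0.6103 0.2203 0.0121 2.0908 0.0275] -0.22022861857205367
az y 0.19005621389125418 tilt fwd 0.21815200375062505 side 0.01491978989899262 z [ 0.2113  0.0562 -0.9758]
```

Emit:
{"fn": "step_arm", "kwargs": {"rows": [{"fingers": 1,"dx": 0.05,"dy": 0.3,"dz": -0.2,"turn": 0},{"fingers": 1,"dx": 0.05,"dy": 0.3,"dz": -0.2,"turn": 0},{"fingers": 1,"dx": 0.05,"dy": 0.3,"dz": -0.2,"turn": 0}]}}

```text
t: 11.97
position: [0.7503, 0.2305, 0.6021]
tcp_rot: [1.895, 2.298, 0.31]
force: [0.4, -0.9, -2.1]
width: 0.0099
grip_force: 30.0
```

```bash
python3 st.py
```

```text
11.9667 [0.7503 0.2305 0.6021] [0.2171 0.5999 0.2202 0.0131 2.0674 0.0334] -0.25412984571307184
az y 0.18903114757907932 tilt fwd 0.25097153970027214 side 0.018008407061573695 z [ 0.243   0.0654 -0.9678]
```

Emit:
{"fn": "step_arm", "kwargs": {"rows": [{"fingers": 1,"dx": -0.06,"dy": -0.06,"dz": 0.03,"turn": 0},{"fingers": 1,"dx": -0.13,"dy": -0.12,"dz": 0.06,"turn": 0},{"fingers": 1,"dx": -0.2,"dy": -0.15,"dz": 0.06,"turn": 0},{"fingers": 1,"dx": -0.27,"dy": -0.15,"dz": 0.06,"turn": 0},{"fingers": 1,"dx": -0.34,"dy": -0.15,"dz": 0.06,"turn": 0},{"fingers": 1,"dx": -0.4,"dy": -0.15,"dz": 0.06,"turn": 0},{"fingers": 1,"dx": -0.4,"dy": -0.15,"dz": 0.06,"turn": 0}]}}

```text
t: 12.55
position: [0.7251, 0.0148, 0.5489]
tcp_rot: [1.903, 2.292, 0.304]
force: [0.9, 0.6, -2.3]
width: 0.0101
grip_force: 30.0
```

```bash
python3 st.py
```

```text
12.55 [0.7251 0.0148 0.5489] [-0.1015  0.426   0.6666  0.0883  1.8122 -0.2549] -0.23677257177308864
az y 0.1826177751873425 tilt fwd 0.24752382679695373 side 0.016395048507706927 z [ 0.2403  0.0616 -0.9687]
```

Emit:
{"fn": "step_arm", "kwargs": {"rows": [{"fingers": 1,"dx": 0,"dy": 0.07,"dz": -0.03,"turn": 0},{"fingers": 1,"dx": 0,"dy": 0.14,"dz": -0.06,"turn": 0},{"fingers": 1,"dx": 0,"dy": 0.17,"dz": -0.08,"turn": 0},{"fingers": 1,"dx": 0,"dy": 0.17,"dz": -0.08,"turn": 0}]}}

```text
t: 12.88
position: [0.786, 0.0352, 0.5914]
tcp_rot: [1.904, 2.304, 0.302]
force: [5.9, 1.0, -2.1]
width: 0.0097
grip_force: 30.0
```

```bash
python3 st.py
```

```text
12.8833 [0.786  0.0352 0.5914] [-0.0661  0.6094  0.2287  0.0937  2.0719 -0.2011] -0.23157076054424053
az y 0.1868183727709391 tilt fwd 0.24030596319968955 side 0.021986244501175964 z [ 0.2319  0.0669 -0.9704]
```

Emit:
{"fn": "step_arm", "kwargs": {"rows": [{"fingers": 1,"dx": -0.02,"dy": 0.1,"dz": -0.06,"turn": 0},{"fingers": 1,"dx": -0.02,"dy": 0.1,"dz": -0.06,"turn": 0},{"fingers": 1,"dx": -0.02,"dy": 0.1,"dz": -0.06,"turn": 0}]}}

```text
t: 13.13
position: [0.7928, 0.0312, 0.6112]
tcp_rot: [1.872, 2.264, 0.354]
force: [-0.6, 0.6, -1.0]
width: 0.0095
grip_force: 30.0
```

```bash
python3 st.py
```

```text
13.1333 [0.7928 0.0312 0.6112] [-0.0729  0.5933  0.2197  0.0981  2.0384 -0.2052] -0.29029321465667435
az y 0.18768217571107057 tilt fwd 0.29626735821840433 side 0.011002369647063304 z [ 0.2889  0.0666 -0.955 ]
```

```bash
cat > fit2.py <<'E'
from h import *
from scipy.optimize import least_squares
np.set_printoptions(precision=4,suppress=True)
S=look('scene'); S['pixels']=cv2.imread('pics/scene0.png')
T=np.array([[.9721,.2345,-.0007,-.574],[.2276,-.9428,.2436,-.2123],[.0564,-.237,-.9699,.5668],[0,0,0,1]])
U,_,V=np.linalg.svd(T[:3,:3]); T[:3,:3]=U@V
W=dict(pixels=cv2.imread('pics/wrist2.png'),camera_matrix=S['camera_matrix']*0+np.array([[354.7611,0,281.0647],[0,354.7611,210.8007],[0,0,1]]),camera_from_world=T)
x0,y0=395,55; big=cv2.resize(cv2.GaussianBlur(W['pixels'],(3,3),.6)[55:150,395:445].min(2),None,fx=4,fy=4,interpolation=cv2.INTER_CUBIC).astype(float)
tofull=lambda x,y:((x+.5)/4-.5+x0,(y+.5)/4-.5+y0)
l,r,b=[],[],[]
for y in range(50,325,4):
    c=int(127-35*(y-45)/285); v=np.median(big[y,c-8:c+9]); row=big[y]
    x=c
    while row[x]>.76*v: x-=1
    l.append(tofull(x+.5,y))
    if not 80<y<125 and y<300:
        x=c
        while row[x]>.72*v: x+=1
        r.append(tofull(x-.5,y))
for y in range(135,250,4):
    row=big[y]; x=22; v=np.median(row[18:30])
    while row[x]>.62*v and x<80: x+=1
    b.append(tofull(x-.5,y))
top=[]
for x in range(104,150,4):
    col=big[:,x]; y=70
    while col[y]>165 and y>0: y-=1
    top.append(tofull(x,y+.5))
l,r,b,top=map(np.array,(l,r,b,top)); print('l',l[::12].round(1).tolist(),'r',r[::12].round(1).tolist(),'b',b[::6].round(1).tolist(),top[::5].round(1).tolist())
c=S['pixels'][240:300,320:380].astype(int); sat=cv2.resize((c.max(2)-c.min(2)).astype(np.uint8),None,fx=4,fy=4,interpolation=cv2.INTER_CUBIC).astype(float)
sc=[]; cen=np.array([(352.0-320)*4,(266.5-240)*4])
for a in np.radians(np.arange(-185,-45,4)): # upper-left arc; screwdriver region excluded
    d=np.array([np.cos(a),np.sin(a)]); k=45.
    while k<110 and sat[tuple(np.round(cen+d*k).astype(int)[::-1])]<22: k+=.5
    sc.append((cen+d*k+.5)/4-.5+[320,240])
sc=np.array(sc); print('sc',sc[::6].round(1).tolist())
A=np.linspace(0,2*np.pi,120,endpoint=False)
def circ(v,d,r):
    L=v[:3];ps,th=v[3:5]
    X=np.array([np.cos(th)*np.cos(ps),np.cos(th)*np.sin(ps),np.sin(th)]);Y=np.array([-np.sin(ps),np.cos(ps),0]);Z=np.cross(X,Y)
    return L+X*d+np.outer(r*np.cos(A),Y)+np.outer(r*np.sin(A),Z)
def pj(p,Q):
    u=np.c_[Q,np.ones(len(Q))]@P(p).T; return (u[:,:2]/u[:,2:]).astype(np.float32)
def dist(poly,pts): 
    h=cv2.convexHull(poly); return np.array([cv2.pointPolygonTest(h,(float(x),float(y)),True) for x,y in pts])
def res(v):
    f,k=circ(v,.004,.033),circ(v,.004+v[5],.033)
    fw,kw=pj(W,f),pj(W,k); ring=np.vstack([fw,kw])
    g=pj(W,circ(v,0,v[6]))
    s=np.vstack([pj(S,f),pj(S,k)])
    return np.r_[dist(fw,l)*wt[0],dist(ring,r)*wt[1],dist(g,b)*wt[2],dist(ring,top)*wt[3],dist(s,sc)*wt[4],((v[3]-.198)/.02)]
v0=np.array([.6827,.1121,.2647,.19,.27,.012,.0167])
for wt in ([1,1,1,1,1],[1,1,0.01,1,1],[1,1,1,1,.3],[1,.1,1,1,1]):
  for lf in ('linear','soft_l1'):
    q=least_squares(res,v0,x_scale=[.002,.002,.002,.02,.02,.002,.002],diff_step=1e-3,loss=lf,f_scale=.4)
    n=np.cumsum([0,len(l),len(r),len(b),len(top),len(sc)]); e=res(q.x)
    print(wt,lf,q.x,[round(float(np.sqrt(np.mean(e[i:j]**2))),2) for i,j in zip(n,n[1:])])
E
python3 fit2.py
```

```text
l [[420.0, 67.1], [419.5, 79.1], [418.2, 91.1], [417.0, 103.1], [415.2, 115.1], [413.0, 127.1]] r [[434.0, 67.1], [433.2, 90.1], [431.8, 102.1], [429.8, 114.1], [427.5, 126.1]] b [[411.2, 88.4], [410.5, 94.4], [408.0, 100.4], [407.0, 106.4], [406.2, 112.4]] [[420.6, 64.2], [425.6, 64.0], [430.6, 64.0]]
sc [[334.4, 267.6], [336.5, 260.9], [341.0, 256.2], [346.5, 254.0], [351.8, 253.4], [357.5, 253.4]]
[1, 1, 1, 1, 1] linear [0.6826 0.1115 0.2656 0.1936 0.2549 0.0112 0.014 ] [0.14, 0.15, 0.33, 0.16, 0.29]
[1, 1, 1, 1, 1] soft_l1 [0.6826 0.1115 0.2655 0.1935 0.2544 0.0112 0.0141] [0.14, 0.15, 0.33, 0.15, 0.3]
[1, 1, 0.01, 1, 1] linear [0.6829 0.1116 0.2656 0.1946 0.2646 0.0112 0.0155] [0.13, 0.14, 0.01, 0.17, 0.28]
[1, 1, 0.01, 1, 1] soft_l1 [0.6829 0.1116 0.2655 0.1947 0.265  0.0112 0.0155] [0.13, 0.14, 0.01, 0.16, 0.29]
[1, 1, 1, 1, 0.3] linear [0.6826 0.1114 0.2655 0.1931 0.2547 0.0112 0.014 ] [0.14, 0.15, 0.33, 0.12, 0.09]
[1, 1, 1, 1, 0.3] soft_l1 [0.6826 0.1115 0.2655 0.193  0.2543 0.0112 0.0141] [0.14, 0.15, 0.33, 0.12, 0.09]
[1, 0.1, 1, 1, 1] linear [0.6826 0.1115 0.2656 0.1928 0.2544 0.0112 0.0139] [0.13, 0.02, 0.33, 0.17, 0.29]
[1, 0.1, 1, 1, 1] soft_l1 [0.6826 0.1115 0.2655 0.1927 0.2538 0.0112 0.0139] [0.13, 0.02, 0.33, 0.15, 0.3]
```

Emit:
{"fn": "step_arm", "kwargs": {"rows": [{"fingers": 1,"dx": 0,"dy": -0.05,"dz": -0.08,"turn": 0},{"fingers": 1,"dx": 0,"dy": -0.1,"dz": -0.16,"turn": 0},{"fingers": 1,"dx": 0,"dy": -0.15,"dz": -0.24,"turn": 0},{"fingers": 1,"dx": 0,"dy": -0.2,"dz": -0.32,"turn": 0},{"fingers": 1,"dx": 0,"dy": -0.2,"dz": -0.32,"turn": 0}]}}

```text
t: 13.6
position: [0.6477, 0.0029, 0.7347]
tcp_rot: [1.87, 2.263, 0.355]
force: [1.0, -0.4, -1.1]
width: 0.0097
grip_force: 30.0
```

```bash
python3 st.py
```

```text
13.6 [0.6477 0.0029 0.7347] [-0.1432  0.3951  0.2197  0.1367  2.2386 -0.2326] -0.28814000371308524
az y 0.18804061738948136 tilt fwd 0.2978810009059756 side 0.010233885277935117 z [ 0.2906  0.0662 -0.9545]
```

Emit:
{"fn": "step_arm", "kwargs": {"rows": [{"fingers": 1,"dx": 0.04,"dy": -0.02,"dz": -0.08,"turn": 0},{"fingers": 1,"dx": 0.08,"dy": -0.04,"dz": -0.16,"turn": 0},{"fingers": 1,"dx": 0.12,"dy": -0.06,"dz": -0.24,"turn": 0},{"fingers": 1,"dx": 0.16,"dy": -0.08,"dz": -0.32,"turn": 0},{"fingers": 1,"dx": 0.2,"dy": -0.1,"dz": -0.4,"turn": 0},{"fingers": 1,"dx": 0.2,"dy": -0.1,"dz": -0.48,"turn": 0},{"fingers": 1,"dx": 0.2,"dy": -0.1,"dz": -0.56,"turn": 0},{"fingers": 1,"dx": 0.2,"dy": -0.1,"dz": -0.56,"turn": 0}]}}

```text
t: 14.27
position: [0.48, 0.065, 0.8319]
tcp_rot: [1.859, 2.251, 0.378]
force: [0.1, -0.2, -1.2]
width: 0.0098
grip_force: 30.0
```

```bash
python3 st.py
```

```text
14.2667 [0.48   0.065  0.8319] [-0.0485  0.1898  0.2198  0.1292  2.4148 -0.1281] -0.3172388703470257
az y 0.18810471106289423 tilt fwd 0.31840044646045024 side 0.010701698310313396 z [ 0.3107  0.0706 -0.9479]
```

Emit:
{"fn": "step_arm", "kwargs": {"rows": [{"fingers": 1,"dx": 0.02,"dy": -0.02,"dz": 0.04,"turn": 0},{"fingers": 1,"dx": 0.04,"dy": -0.05,"dz": 0.11,"turn": 0},{"fingers": 1,"dx": 0.07,"dy": -0.07,"dz": 0.18,"turn": 0},{"fingers": 1,"dx": 0.1,"dy": -0.1,"dz": 0.25,"turn": 0},{"fingers": 1,"dx": 0.13,"dy": -0.12,"dz": 0.32,"turn": 0},{"fingers": 1,"dx": 0.15,"dy": -0.15,"dz": 0.39,"turn": 0},{"fingers": 1,"dx": 0.18,"dy": -0.17,"dz": 0.46,"turn": 0},{"fingers": 1,"dx": 0.2,"dy": -0.2,"dz": 0.53,"turn": 0},{"fingers": 1,"dx": 0.23,"dy": -0.22,"dz": 0.6,"turn": 0},{"fingers": 1,"dx": 0.25,"dy": -0.25,"dz": 0.67,"turn": 0},{"fingers": 1,"dx": 0.28,"dy": -0.27,"dz": 0.74,"turn": 0},{"fingers": 1,"dx": 0.3,"dy": -0.3,"dz": 0.8,"turn": 0}]}}

```text
t: 15.27
position: [0.4368, 0.2144, 0.4031]
tcp_rot: [1.862, 2.252, 0.376]
force: [0.7, -0.5, -2.6]
width: 0.01
grip_force: 30.0
```

Emit:
{"fn": "step_arm", "kwargs": {"rows": [{"fingers": 1,"dx": 0.01,"dy": -0.02,"dz": 0.06,"turn": 0},{"fingers": 1,"dx": 0.02,"dy": -0.03,"dz": 0.12,"turn": 0},{"fingers": 1,"dx": 0.02,"dy": -0.04,"dz": 0.16,"turn": 0},{"fingers": 1,"dx": 0.02,"dy": -0.04,"dz": 0.16,"turn": 0},{"fingers": 1,"dx": 0.02,"dy": -0.04,"dz": 0.16,"turn": 0}]}}

```text
t: 15.68
position: [0.4412, 0.2255, 0.323]
tcp_rot: [1.862, 2.253, 0.374]
force: [0.2, -0.5, -1.5]
width: 0.0102
grip_force: 30.0
```

```bash
python3 st.py
```

```text
15.6833 [0.4412 0.2255 0.323 ] [ 0.3865  0.0805  1.747  -0.0609  0.9985  0.2222] -0.31566973390268593
az y 0.18733320529926648 tilt fwd 0.314845955492629 side 0.010787109120833804 z [ 0.3072  0.0698 -0.9491]
```

Emit:
{"fn": "step_arm", "kwargs": {"rows": [{"fingers": 1,"dx": -0.01,"dy": -0.06,"dz": -0.02,"turn": 0},{"fingers": 1,"dx": -0.02,"dy": -0.12,"dz": -0.04,"turn": 0},{"fingers": 1,"dx": -0.03,"dy": -0.18,"dz": -0.06,"turn": 0},{"fingers": 1,"dx": -0.03,"dy": -0.2,"dz": -0.07,"turn": 0},{"fingers": 1,"dx": -0.03,"dy": -0.2,"dz": -0.07,"turn": 0}]}}

```text
t: 16.1
position: [0.3388, 0.1904, 0.3267]
tcp_rot: [1.86, 2.25, 0.381]
force: [-0.3, 0.8, -0.9]
width: 0.0098
grip_force: 30.0
```

```bash
python3 st.py
```

```text
16.1 [0.3388 0.1904 0.3267] [ 0.4082 -0.106   1.9201 -0.0683  1.0081  0.2462] -0.31940927495875293
az y 0.18705490846621017 tilt fwd 0.31951485063215046 side 0.011969451522677532 z [ 0.3116  0.0718 -0.9475]
```

Emit:
{"fn": "step_arm", "kwargs": {"rows": [{"fingers": 1,"dx": 0,"dy": -0.02,"dz": 0.07,"turn": 0},{"fingers": 1,"dx": 0,"dy": -0.05,"dz": 0.15,"turn": 0},{"fingers": 1,"dx": 0,"dy": -0.08,"dz": 0.23,"turn": 0},{"fingers": 1,"dx": 0,"dy": -0.1,"dz": 0.31,"turn": 0},{"fingers": 1,"dx": -0.005,"dy": -0.121,"dz": 0.36,"turn": 0},{"fingers": 1,"dx": -0.005,"dy": -0.121,"dz": 0.36,"turn": 0}]}}

```text
t: 16.6
position: [0.3396, 0.1901, 0.131]
tcp_rot: [1.864, 2.255, 0.369]
force: [-0.6, -1.4, -0.8]
width: 0.01
grip_force: 30.0
```

```bash
python3 st.py
```

```text
16.6 [0.3396 0.1901 0.131 ] [ 0.4059  0.2744  2.2584 -0.1928  0.3025  0.3919] -0.30629663749237723
az y 0.18754325396610394 tilt fwd 0.31116859008975345 side 0.010061252162201939 z [ 0.3037  0.0684 -0.9503]
```

Emit:
{"fn": "step_arm", "kwargs": {"rows": [{"fingers": 1,"dx": -0.01,"dy": -0.06,"dz": 0,"turn": 0},{"fingers": 1,"dx": -0.02,"dy": -0.12,"dz": 0,"turn": 0},{"fingers": 1,"dx": -0.02,"dy": -0.12,"dz": 0,"turn": 0},{"fingers": 1,"dx": -0.02,"dy": -0.12,"dz": 0,"turn": 0}]}}

```text
t: 16.93
position: [0.2865, 0.1697, 0.1166]
tcp_rot: [1.86, 2.25, 0.376]
force: [0.8, 0.1, -0.2]
width: 0.0098
grip_force: 30.0
```

```bash
python3 st.py
```

```text
16.9333 [0.2865 0.1697 0.1166] [ 0.4185  0.279   2.4094 -0.437   0.1493  0.6517] -0.3038868921901954
az y 0.1877943075336906 tilt fwd 0.31794078916312307 side 0.009522775789218146 z [ 0.3105  0.0692 -0.9481]
```

Emit:
{"fn": "step_arm", "kwargs": {"rows": [{"fingers": 1,"dx": -0.005,"dy": -0.03,"dz": 0.02,"turn": 0},{"fingers": 1,"dx": -0.01,"dy": -0.07,"dz": 0.04,"turn": 0},{"fingers": 1,"dx": -0.01,"dy": -0.07,"dz": 0.04,"turn": 0},{"fingers": 1,"dx": -0.01,"dy": -0.07,"dz": 0.04,"turn": 0}]}}

```text
t: 17.27
position: [0.2683, 0.1702, 0.1039]
tcp_rot: [1.863, 2.23, 0.349]
force: [0.2, -1.1, -2.0]
width: 0.0101
grip_force: 30.0
```

```bash
python3 st.py
```

```text
17.2667 [0.2683 0.1702 0.1039] [ 0.4923  0.3265  2.4516 -1.0666  0.125   1.3598] -0.23843573402472007
az y 0.18127098104732464 tilt fwd 0.3156259878548385 side -0.012524152278073047 z [ 0.3128  0.0439 -0.9488]
```

Emit:
{"fn": "step_arm", "kwargs": {"rows": [{"fingers": 1,"dx": 0.03,"dy": -0.04,"dz": 0.02,"turn": 0},{"fingers": 1,"dx": 0.06,"dy": -0.08,"dz": 0.04,"turn": 0},{"fingers": 1,"dx": 0.06,"dy": -0.08,"dz": 0.04,"turn": 0},{"fingers": 1,"dx": 0.06,"dy": -0.08,"dz": 0.04,"turn": 0}]}}

```text
t: 17.6
position: [0.2345, 0.2025, 0.091]
tcp_rot: [1.867, 2.242, 0.324]
force: [0.3, -0.6, -2.3]
width: 0.01
grip_force: 30.0
```

```bash
python3 st.py
```

```text
17.6 [0.2345 0.2025 0.091 ] [ 0.6927  0.3756  2.4503 -1.2207  0.1715  1.7057] -0.14421088428853412
az y 0.18492605680888294 tilt fwd 0.29667097560753175 side -0.017536292935071945 z [ 0.2949  0.0365 -0.9548]
```

Emit:
{"fn": "step_arm", "kwargs": {"rows": [{"fingers": 1,"dx": 0,"dy": -0.04,"dz": -0.01,"turn": 0},{"fingers": 1,"dx": 0,"dy": -0.08,"dz": -0.02,"turn": 0},{"fingers": 1,"dx": 0,"dy": -0.08,"dz": -0.02,"turn": 0}]}}

```text
t: 17.85
position: [0.1922, 0.1953, 0.0968]
tcp_rot: [1.874, 2.243, 0.309]
force: [0.0, -0.5, -1.3]
width: 0.0099
grip_force: 30.0
```

```bash
python3 st.py
```

```text
17.85 [0.1922 0.1953 0.0968] [ 0.8008  0.3433  2.5024 -1.22    0.1978  1.8143] -0.09802220072192869
az y 0.1820519772439992 tilt fwd 0.28734894867540284 side -0.021098950207168204 z [ 0.2865  0.0303 -0.9576]
```

```bash
cat > fin.py <<'E'
from h import *
np.set_printoptions(precision=4,suppress=True)
L=np.array([.6827,.1116,.2656]);ps,th=.194,.258
X=np.array([np.cos(th)*np.cos(ps),np.cos(th)*np.sin(ps),np.sin(th)])
o=get_obs(); R=Rot.from_rotvec(o['tcp_rot']).as_matrix()
isl=np.array([-.0371,.008,.008]); view=isl+[0,.1,0]
tcp=((L-R@view)+(L-.1*X-R@isl))/2
print('t',o['t'],'pos',o['position'],'final tcp',tcp,'shift final',goto(tcp),'shift pre',goto(tcp-R[:,1]*.06))
print('err: view',R.T@(o['position']+R@view-L),'ang',np.degrees(np.arccos(R[:,1]@X)),'level',R[2,0],'tilt',R[2,1],np.sin(th))
E
python3 fin.py
```

```text
t 17.85 pos [0.1922 0.1953 0.0968] final tcp [0.5718 0.1285 0.2431] shift final [-0.2705  0.7761 -0.0666] shift pre [-0.2705  0.6561 -0.0666]
err: view [ 0.1346 -0.388   0.0317] ang 2.02706037608916 level -0.021098950207168204 tilt 0.28734894867540284 0.2551472590634734
```

Emit:
{"fn": "step_arm", "kwargs": {"rows": [{"fingers": 1,"dx": 0,"dy": 0.03,"dz": -0.04,"turn": 0},{"fingers": 1,"dx": -0.02,"dy": 0.08,"dz": -0.08,"turn": 0},{"fingers": 1,"dx": -0.04,"dy": 0.14,"dz": -0.11,"turn": 0},{"fingers": 1,"dx": -0.07,"dy": 0.2,"dz": -0.12,"turn": 0},{"fingers": 1,"dx": -0.1,"dy": 0.26,"dz": -0.12,"turn": 0},{"fingers": 1,"dx": -0.13,"dy": 0.32,"dz": -0.11,"turn": 0},{"fingers": 1,"dx": -0.16,"dy": 0.38,"dz": -0.1,"turn": 0},{"fingers": 1,"dx": -0.19,"dy": 0.44,"dz": -0.09,"turn": 0},{"fingers": 1,"dx": -0.22,"dy": 0.5,"dz": -0.08,"turn": 0},{"fingers": 1,"dx": -0.25,"dy": 0.55,"dz": -0.07,"turn": 0},{"fingers": 1,"dx": -0.27,"dy": 0.58,"dz": -0.067,"turn": 0},{"fingers": 1,"dx": -0.27,"dy": 0.58,"dz": -0.067,"turn": 0}]}}

```text
t: 18.85
position: [0.4595, 0.1178, 0.2096]
tcp_rot: [1.874, 2.244, 0.311]
force: [0.5, 2.0, -2.1]
width: 0.0096
grip_force: 30.0
```

```bash
python3 st.py
python3 - <<'E'
from h import *
np.set_printoptions(precision=4,suppress=True)
o=get_obs(); R=Rot.from_rotvec(o['tcp_rot']).as_matrix(); T=o['position']
ps=[look(n,'pre_'+n) for n in('scene','side','wrist')]
w=lambda h:T+R@np.array([-(h[0]-.0029),h[1],.050-h[2]])
for n,p in zip(('scene','side','wrist'),ps):
    print(n,'isl pred',proj(p,w([.04,.008,.042])),'det',[(round(d['p'],2),px(d['centre'])) for d in imaging.landmark_of('island',p)][:5])
    print('  corners',[proj(p,w(h)).round(1).tolist() for h in ([.062,-.005,.062],[-.062,-.005,.062],[.062,-.005,0],[-.062,-.005,0],[.062,.005,.062],[.062,.005,0])])
    print('  lens',proj(p,[.6827,.1116,.2656]),[(round(d['p'],2),px(d['centre'])) for d in imaging.landmark_of('lens',p)][:2])
E
```

```text
18.85 [0.4595 0.1178 0.2096] [ 0.1286  0.2036  1.9569 -0.0078  0.6886 -0.0453] -0.29250383366692745
az y 0.18208873438790785 tilt fwd 0.2877435265710735 side -0.019500775538680487 z [ 0.2866  0.0321 -0.9575]
scene isl pred [356.7125 209.4784] det [(0.9, array([271.32 , 288.582])), (0.65, array([167.496, 215.082])), (0.63, array([248.92, 237.09])), (0.57, array([356.272, 208.782])), (0.53, array([242.592, 153.72 ]))]
  corners [[349.0, 198.1], [401.7, 206.2], [344.6, 220.0], [395.8, 228.1], [348.9, 200.2], [344.5, 222.2]]
  lens [351.7018 265.5758] [(0.91, array([348.824, 268.38 ]))]
side isl pred [243.3295 147.2996] det [(0.81, array([180.32 , 341.292])), (0.79, array([246.624, 146.58 ])), (0.69, array([348.488, 339.318])), (0.65, array([327.488, 208.992]))]
  corners [[240.3, 147.4], [220.5, 128.7], [248.1, 165.5], [228.3, 146.2], [243.6, 145.4], [251.2, 163.6]]
  lens [312.4047 108.906 ] [(0.94, array([313.6 , 107.52]))]
wrist isl pred [287.6522 332.1462] det [(0.79, array([295.4  , 341.712]))]
  corners [[261.0, 398.4], [255.3, 127.1], [265.7, 324.8], [262.5, 125.1], [282.3, 398.2], [281.3, 324.7]]
  lens [701.3977 342.4938] [(0.7, array([298.088, 340.494]))]
```

Run:
```python
from h import *
np.set_printoptions(precision=2,suppress=True)
o=get_obs(); R=Rot.from_rotvec(o['tcp_rot']).as_matrix(); T=o['position']
w=lambda h:T+R@np.array([-(h[0]-.0029),h[1],.050-h[2]])
p=look('scene')
hull=cv2.convexHull(np.array([proj(p,w([a,b,c])) for a in(-.062,.062) for b in(-.005,.005) for c in (0,.062)],np.float32))
M=np.zeros((420,560),np.uint8); cv2.fillConvexPoly(M,np.round(hull).astype(int),1)
for d in imaging.outline_of('handset',p):
    m=d['pixels']
    if (m&(M>0)).sum()>200: 
        print(d['p'],m.sum(),M.sum(),(m&(M>0)).sum()); 
        for nm,k in(('obs',m),('pred',M>0)):
            cols=range(350,396,5); print(nm,[(c,int(np.nonzero(k[:,c])[0].min()),int(np.nonzero(k[:,c])[0].max())) for c in cols if k[:,c].any()], np.nonzero(k.any(0))[0][[0,-1]])
q=p['pixels'].astype(int)
for c in (350,354,375,380,385,390): print(c,q[205:236,c].mean(1).astype(int).tolist())
```

```text
0.78 1003 1375 999
obs [(350, 200, 221), (355, 199, 222), (360, 200, 223), (365, 202, 224), (370, 216, 225), (375, 217, 225), (380, 217, 226), (385, 204, 227), (390, 205, 228), (395, 205, 228)] [346 401]
pred [(350, 198, 223), (355, 199, 223), (360, 200, 224), (365, 200, 225), (370, 201, 226), (375, 202, 227), (380, 203, 227), (385, 203, 228), (390, 204, 229), (395, 205, 230)] [346 403]
350 [182, 182, 183, 182, 179, 161, 162, 151, 166, 167, 180, 170, 164, 147, 146, 146, 146, 73, 58, 55, 55, 57, 56, 56, 57, 55, 56, 57, 58, 58, 55]
354 [65, 58, 40, 22, 19, 32, 54, 53, 91, 149, 148, 147, 151, 150, 163, 163, 180, 177, 61, 57, 55, 57, 57, 58, 58, 60, 58, 56, 57, 57, 56]
375 [72, 73, 72, 72, 73, 74, 70, 67, 61, 63, 59, 62, 139, 148, 148, 149, 150, 149, 148, 149, 149, 97, 97, 97, 96, 99, 98, 97, 96, 96, 96]
380 [64, 65, 61, 68, 68, 69, 68, 64, 73, 74, 98, 135, 147, 180, 181, 181, 181, 184, 182, 180, 179, 182, 96, 98, 97, 98, 95, 97, 97, 95, 95]
385 [150, 151, 149, 148, 150, 149, 184, 183, 182, 181, 180, 179, 182, 179, 180, 181, 180, 183, 182, 183, 182, 181, 161, 96, 96, 95, 96, 95, 96, 97, 97]
390 [222, 239, 180, 182, 182, 184, 180, 181, 179, 181, 179, 177, 178, 181, 178, 178, 179, 179, 183, 181, 178, 179, 178, 146, 106, 95, 96, 97, 95, 95, 97]
```

```bash
python3 fin.py
```

```text
t 19.4 pos [0.4553 0.1199 0.2067] final tcp [0.5718 0.1284 0.2433] shift final [-0.0259  0.2433 -0.0038] shift pre [-0.0259  0.1233 -0.0038]
err: view [ 0.0124 -0.1216  0.0005] ang 1.7880815083715391 level -0.02051600531083342 tilt 0.28361013036287397 0.2551472590634734
```

Emit:
{"fn": "step_arm", "kwargs": {"rows": [{"fingers": 1,"dx": -0.01,"dy": 0.03,"dz": 0,"turn": 0},{"fingers": 1,"dx": -0.02,"dy": 0.07,"dz": 0,"turn": 0},{"fingers": 1,"dx": -0.026,"dy": 0.11,"dz": -0.002,"turn": 0},{"fingers": 1,"dx": -0.026,"dy": 0.15,"dz": -0.002,"turn": 0},{"fingers": 1,"dx": -0.026,"dy": 0.19,"dz": -0.002,"turn": 0},{"fingers": 1,"dx": -0.026,"dy": 0.22,"dz": -0.002,"turn": 0},{"fingers": 1,"dx": -0.026,"dy": 0.235,"dz": -0.002,"turn": 0},{"fingers": 1,"dx": -0.026,"dy": 0.243,"dz": -0.002,"turn": 0},{"fingers": 1,"dx": -0.026,"dy": 0.243,"dz": -0.002,"turn": 0},{"fingers": 1,"dx": -0.026,"dy": 0.243,"dz": -0.002,"turn": 0},{"fingers": 1,"dx": -0.026,"dy": 0.243,"dz": -0.002,"turn": 0}]}}

```text
t: 20.32
position: [0.5714, 0.1278, 0.2419]
tcp_rot: [1.875, 2.247, 0.305]
force: [-0.1, 1.1, -1.1]
width: 0.0096
grip_force: 30.0
```

```bash
python3 fin.py
python3 - <<'E'
from h import *
np.set_printoptions(precision=4,suppress=True)
o=get_obs(); R=Rot.from_rotvec(o['tcp_rot']).as_matrix(); T=o['position']
w=lambda h:T+R@np.array([-(h[0]-.0029),h[1],.050-h[2]])
ps=[look(n) for n in('scene','side')]
for p in ps:
    print('isl pred',proj(p,w([.04,.008,.042])),[(round(d['p'],2),px(d['centre'])) for d in imaging.landmark_of('island',p) if np.linalg.norm(px(d['centre'])-proj(p,w([.04,.008,.042])))<15],'lens',proj(p,[.6827,.1116,.2656]),[(round(d['p'],2),px(d['centre'])) for d in imaging.landmark_of('lens',p)][:2])
g=ps[0]['pixels'].astype(float).mean(2); E=[]
a,b=proj(ps[0],w([.062,.005,0])),proj(ps[0],w([-.062,.005,0])); print('pred edge',a,b)
for c in range(int(a[0])+3,int(b[0])-3,3):
    y=a[1]+(b[1]-a[1])*(c-a[0])/(b[0]-a[0]); r=np.arange(int(y)-6,int(y)+7); d=np.diff(g[r,c]); k=d.argmin(); E.append((c,r[k]+.5-y,d[k]))
print(np.array(E).round(1).tolist())
E
```

```text
t 20.3167 pos [0.5714 0.1278 0.2419] final tcp [0.5718 0.1284 0.2434] shift final [ 0.001   0.0018 -0.0025] shift pre [ 0.001  -0.1182 -0.0025]
err: view [-0.0011 -0.0009 -0.0002] ang 1.7549689103628783 level -0.02051335264676038 tilt 0.28273932646937205 0.2551472590634734
isl pred [351.7139 236.5347] [(0.76, array([351.512, 238.014]))] lens [351.7018 265.5758] [(0.97, array([352.184, 266.49 ])), (0.4, array([352.128, 265.104]))]
isl pred [282.0158 127.2599] [(0.62, array([283.08 , 125.118]))] lens [312.4047 108.906 ] [(0.61, array([311.528, 109.116]))]
pred edge [338.4102 249.7089] [395.1177 259.0995]
[[341.0, -0.6, -97.0], [344.0, -1.1, -69.7], [347.0, -0.6, -94.0], [350.0, -1.1, -104.3], [353.0, -0.6, -99.7], [356.0, -1.1, -109.0], [359.0, -0.6, -63.0], [362.0, 0.9, -52.7], [365.0, -0.6, -39.3], [368.0, -1.1, -84.0], [371.0, -0.6, -40.3], [374.0, -1.1, -84.0], [377.0, -0.6, -60.7], [380.0, -1.1, -84.0], [383.0, -0.6, -60.7], [386.0, -1.1, -83.0], [389.0, -0.6, -59.7]]
```

```bash
python3 -c "
from workcell import robot, get_obs
o=get_obs(); print(o['joint_velocities'].round(3), o['grip_force'])
print(robot.hand_in())"
```

```text
[ 0.     0.004 -0.001  0.     0.     0.   ] 29.99972105026245
the job is handed in; nothing more can be done
None
```

The shortest handset is held steady in front of the inspection camera and the job is handed in. By my measurements the island faces the lens from 10 cm to within about 2 mm and 2°, with the long edges level to about 1°. The tool could only be tilted by pushing against the arm's reach limits. I did not re-check the other two handsets after the first lift.

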